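# Set up the sieve shaker for the next sample

### The arm

A 6-joint arm with a two-finger parallel gripper is mounted at the origin on a cart in front of the work surface, level with it; the furniture and walls round the work are solid. World frame = base frame: x ahead of the robot, y to its left, z up, the work surface at z = 0. Lengths are in mm, angles in rad, forces in N, time in s.
With the tool pointing down it reaches from about 350 to 975 mm from the base axis. Payload 17.4 kg.
Tool frame: the origin (TCP) lies between the finger pads; the fingertips stand 14 mm ahead of it and the grasp point (between the pads) lies 5 mm behind it; z points along the fingers, y is the line along which they close (so a half turn about z gives the same grasp; the last joint's range is limited). The gripper opens to 85 mm and grips with 20 to 120 N. Pads are 22 mm wide; open, the fingers measure 114 mm over their backs; the gripper's body (76 mm by 85 mm) begins 54 mm behind the grasp point. The pads swing forward as they close: fully open they stand 13 mm farther back than shut.
Start: joints at [-1.325, 0.116, 1.442, -0, 1.584, -0.038], TCP at [188.994, -648.008, 245.303] pointing down, gripper open.
Joint ranges: [-2.83, 2.83], [-0.83, 2.19], [0.07, 2.5], [-1.14, 4.28], [0.01, 3], [-2.97, 2.97]. Speed limits (rad/s): [1.89, 1.89, 2.22, 3.14, 3.14, 3.14].

### API

Orientations are given as a unit quaternion [x, y, z, w].
In Python, from cell import robot gives the robot as it stands.
- The arm moves only by the tool apply_moves, never from a script. Its argument "deltas" is a list of rows, each a list of 7 numbers: the turn, a rotation vector about the tool's x, y, z in units of 360 degrees (1.0 is 360 degrees), then the shift along the tool's x, y, z in units of 0.12 m (1.0 is 0.12 m), then the closure, from -1 (fully open) to 1 (shut). In form: [[rx, ry, rz, dx, dy, dz, grip], ...]. A call has 1 to 20 rows; each row is the pose to reach, as a shift and turn from the pose commanded when the call began, along the tool's axes at that moment, turning the shorter way round; what a row does not reach only later rows make up. A row lasts 1/12 s, in which the tool goes at most 41.7 mm and 7.16 degrees, less where a joint would pass 70% of its speed; a pose out of reach is approached as far as the arm can. A call with a number of a shift or a turn outside -1 to 1 is refused whole. A call with a gripper value outside its range is refused whole. The fingers move at their own pace and stop on an object; "squeeze" is the grip in N (left out, the last holds). Time passes only in rows, so rows that repeat a pose let the fingers close. It gives the time, the measured TCP pose, the force, the opening and the grip force at its end, in the units of the state.
- robot.sense(): the state, without advancing time (a new reading comes with each control period).
- robot.snapshot(name): name is "side" or "top"; returns a dict with "frame" (420x560x3 uint8, red, green, blue), "vfov" (degrees; the focal length in pixels is half the picture's height over the tangent of half this angle, whatever the lens; pixels are square), "cx", "cy" (the principal point, pixels), "rvec" (rotation vector, rad) and "tvec" (3), from world to camera coordinates, as OpenCV has them. Camera axes: x right, y down, z forward; pixel columns grow to the right and rows downward; lengths in mm; the calibration is good to about 2 mm. A picture is of the moment at which its call begins. There is no depth.
- robot.job_done(): hands the job in; it is judged then, once.
The state is a dict: "time": time; "q": joint angles; "joint_velocities": joint speeds; "tau": joint torques, N m; "ee_pos": TCP position; "tool_rot": TCP orientation; "force": force on the tool from outside, world axes, zero at the start; "ft_torque": the same for the moment, N m; "opening": opening from 0.0 (shut) to 1.0 (fully open); "grip_force": force on a finger pad.
Only numpy, scipy, OpenCV 4.12 (cv2) and the standard library are available. Lean on these libraries where they do the work, as an engineer would, in place of code of your own. Each camera call takes 0.05 s, during which the arm holds its last target. There are 200 camera calls.

### The job

Get the sieve shaker ready for the yellow-capped sample: build the sieve nest on the shaker's round seat with the receiver pan at the bottom, the fine sieve in it, the coarse sieve on top of the fine one and the cover last, each squarely home in the one below. Stand the yellow-capped jar upright on the worktop close beside the shaker, about level with the middle of its side, in the gap between the shaker and the scale. Leave the red-capped jar and the steel beaker where they are.

Things in the scene. Friction and masses are not known exactly. Their poses are not given: they have to be found in the camera images.
- receiver_pan: Receiver pan: plain stainless steel round pan, closed smooth grey steel floor, outside diameter 66 mm, height 32 mm, wall 2 mm, inside diameter 62 mm. Loose, about 0.1 kg. Origin: centre of its underside; z up. Grip it across the outside.
- fine_sieve: Fine sieve: stainless steel round frame closed by copper-brown fine cloth. Outside diameter 66 mm, height 35 mm: lowest 9 mm a skirt tapering from 58 to 48 mm at its foot, above it the frame, 62 mm inside. The skirt centres itself in the rim below (2 mm play) till the shoulder rests on it. Loose, 0.09 kg. Origin: centre of the skirt's underside, z up; home in the pan it is 23 mm above the pan's.
- coarse_sieve: Coarse sieve: yellow brass round frame with a wide open grid of dark wires, 7.5 mm apart, that one sees through. Same shape and size as the fine sieve: outside 66 mm, height 35 mm, skirt 9 mm high. Loose, 0.09 kg. Origin: centre of the skirt's underside, z up; home in the fine sieve's rim it is 26 mm above that sieve's.
- cover: Cover: steel disc, 66 mm in diameter, with a black round knob (21 mm across) in its middle. Skirt below: 8 mm high, tapering from 57 to 48 mm at its foot. Disc from 8 to 13 mm, knob from 13 to 35 mm above the origin. Loose, 0.08 kg; grip the knob. Origin: centre of the skirt's underside, z up; home on the coarse sieve it is 27 mm above that sieve's.
- yellow_jar: Sample jar with a yellow cap and yellow band, round, 52 mm in diameter (cap 44 mm), 76 mm high, cap fixed. Loose, about 0.11 kg. Origin: centre of its underside; z up.
- shaker: Sieve shaker, fixed to the worktop: white box 122 mm deep (its x) by 100 mm wide (its y), 34 mm high, with a round aluminium seat plate with a low collar on top, and a black control strip with grey knob and green switch at its front. Origin: centre of its underside; x to its back, away from the controls; y to its left side, which is the side towards the scale; z up.
- shaker_seat (a point): Centre of the shaker's round seat, on the seat's floor, 46 mm above the worktop and 12 mm behind the shaker's centre (its +x). The seat's collar is 6 mm high, inside diameter 74 mm, outside 83 mm; the receiver pan stands inside it. Axes as the shaker's.
- bench_scale: The white bench scale with round pan and keypad, fixed, 230 mm deep by 180 mm wide, under 60 mm high, to the left of the shaker. Origin: centre of its underside; x to its back, y to its left. Its side towards the shaker is 90 mm from the origin (-y).
- red_jar: Sample jar with a red cap, 52 mm in diameter, 76 mm high; not part of the job, to be left alone. Origin: centre of its underside.
- beaker: Empty steel beaker, 68 mm in diameter, 74 mm high; not part of the job, to be left alone. Origin: centre of its underside.
Not all that is in view belongs to the job. Leave any pink look-alike of the yellow_jar alone. Leave any blue look-alike of the cover alone.

How it is judged:
By the outcome, as a careful person would: the job done as asked, in the order asked, and still so for the second after the job is handed in, with the robot touching nothing.
It also fails if it takes over 125 s, if anything falls off the work surface, if the arm or the gripper's body presses on something with over 40 N, if the wrist force passes 120 N, or if a joint passes its speed limit or range.

## Working session

There is one attempt and no reset: what is moved stays moved. The work goes in short steps, Python scripts to look and compute and a tool call to move; the robot and the scene stay as the last step left them, time stands still between calls to the robot, and variables do not carry over. Pictures are saved under pics/ and viewed, at most 14 in all, crops included, and the job is handed in when it is done.

Besides the shell and the picture viewer there is one more tool, called after "Emit:" in YAML: its name, and indented under it one key for each argument. apply_moves: Moves the arm, as the interface text tells. Its arguments: {"type":"object","properties":{"deltas":{"type":"array"},"squeeze":{"type":"number"}},"required":["deltas"]}

```bash
mkdir -p pics; ls; cat > h.py <<'E'
import numpy as np,cv2
from cell import robot
def snap(n,f=None):
    s=robot.snapshot(n)
    if f: cv2.imwrite('pics/'+f,s['frame'][:,:,::-1])
    return s
def cam(s):
    R=cv2.Rodrigues(np.array(s['rvec'],float))[0];t=np.array(s['tvec'],float).ravel()
    f=s['frame'].shape[0]/2/np.tan(np.radians(s['vfov'])/2)
    return R,t,f
def ray(s,u,v):
    R,t,f=cam(s);d=R.T@np.array([(u-s['cx'])/f,(v-s['cy'])/f,1]);return -R.T@t,d/np.linalg.norm(d)
def onz(s,u,v,z):
    c,d=ray(s,u,v);return c+d*(z-c[2])/d[2]
def tri(s1,p1,s2,p2):
    a,d=ray(s1,*p1);b,e=ray(s2,*p2)
    k=np.linalg.lstsq(np.c_[d,-e],b-a,rcond=None)[0];P=a+d*k[0];Q=b+e*k[1]
    return (P+Q)/2,np.linalg.norm(P-Q)
def proj(s,P):
    R,t,f=cam(s);c=R@np.array(P,float)+t;return c[0]/c[2]*f+s['cx'],c[1]/c[2]*f+s['cy']
E
python3 - <<'E'
from h import *
for n in('side','top'):
    s=snap(n,n+'0.png');print(n,s['vfov'],s['cx'],s['cy'],s['rvec'],s['tvec'],ray(s,280,210))
    for k in s: 
        if k not in('frame','vfov','cx','cy','rvec','tvec'):print(k,s[k])
print(robot.sense())
E
```

```text
pics
side 47.14329912017704 279.9429964788511 211.1967515731642 [ 2.3122604  -0.04941905  0.01904638] [-548.96229313  -25.83812504 1291.9438142 ] (array([ 509.54044781, -992.04918236,  852.84991579]), array([ 0.02973781,  0.73825389, -0.6738671 ]))
top 42.959786415346215 279.21306738689776 206.48860756398986 [ 2.19194881 -2.16881272  0.06784038] [-113.89887444  508.75133688 1433.81129786] (array([ 406.15742632, -122.68568841, 1465.46923582]), array([ 0.06494472,  0.00823475, -0.99785489]))
{'time': 0.1, 'q': array([-1.32476644e+00,  1.16465543e-01,  1.44220173e+00,  2.23067383e-05,
        1.58402995e+00, -3.78198488e-02]), 'joint_velocities': array([ 1.90211414e-03, -1.46492900e-05, -8.28541379e-04,  4.90543976e-04,
        1.38973824e-03,  8.51262438e-04]), 'tau': array([ 2.11136234e-03, -7.33668280e+01, -6.33792830e+01,  2.52015974e-05,
        5.22834831e-03, -9.14899090e-06]), 'ee_pos': array([ 188.98092533, -647.83636175,  244.61540914]), 'tool_rot': array([ 9.89945389e-01,  1.41449006e-01, -4.62998348e-05, -5.50454672e-04]), 'force': array([-0.56407939,  0.43151073, -0.474919  ]), 'ft_torque': array([-0.01300772, -0.00298334, -0.04102471]), 'grip_force': 0.0, 'opening': 0.9987405817011117}
```

View pics/side0.png

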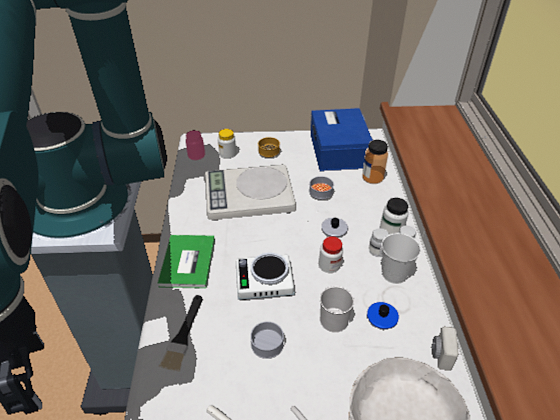

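View pics/top0.png

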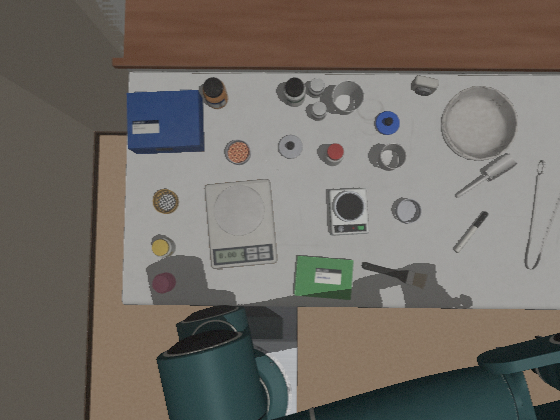

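```bash
python3 - <<'E'
import cv2,numpy as np
t=cv2.imread('pics/top0.png');s=cv2.imread('pics/side0.png')
cv2.imwrite('pics/t1.png',cv2.resize(t[130:250,140:300],None,fx=5,fy=5,interpolation=cv2.INTER_CUBIC))
cv2.imwrite('pics/t2.png',cv2.resize(t[130:250,270:430],None,fx=5,fy=5,interpolation=cv2.INTER_CUBIC))
cv2.imwrite('pics/s1.png',cv2.resize(s[115:375,180:440],None,fx=2.3,fy=2.3,interpolation=cv2.INTER_CUBIC))
E
```

```text
(no output)
```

View pics/t1.png

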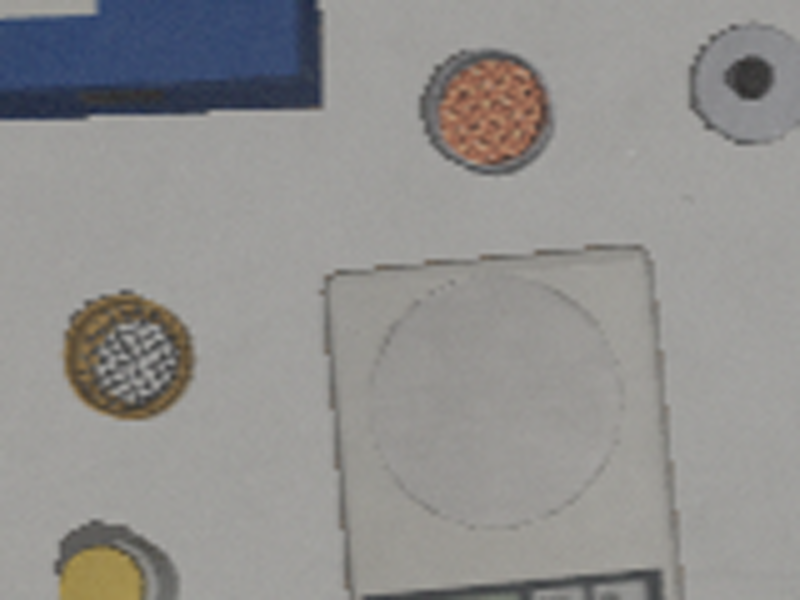

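View pics/t2.png

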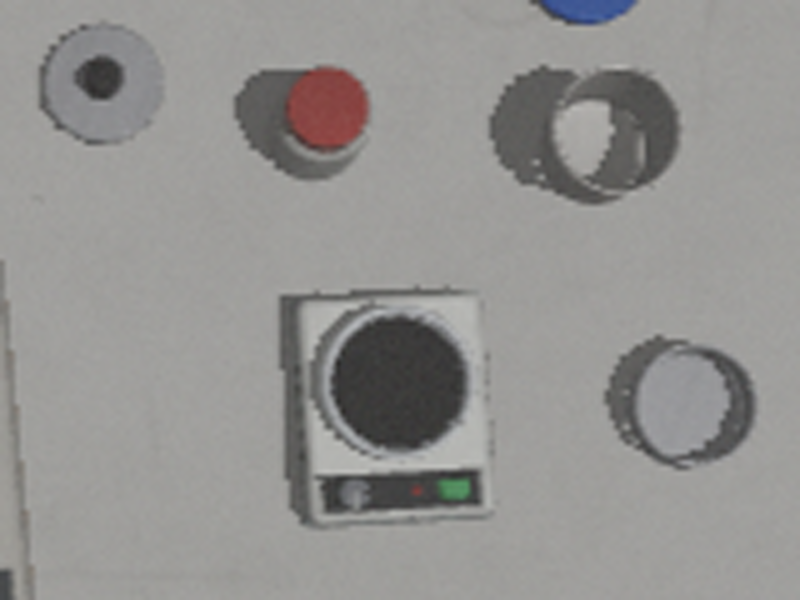

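View pics/s1.png

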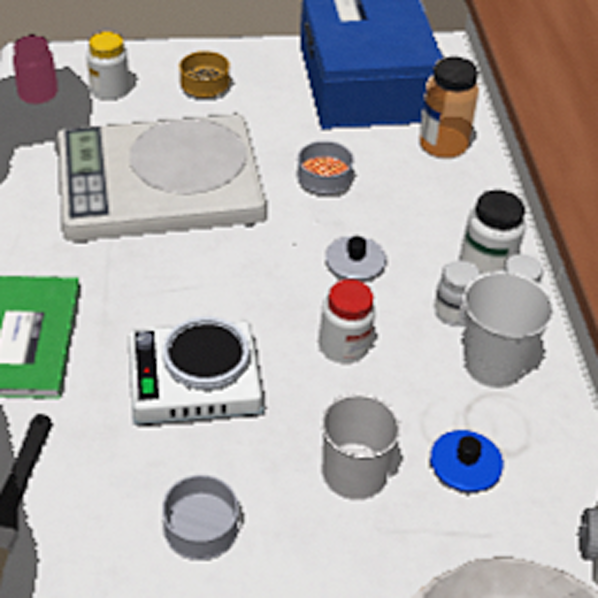

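```bash
cat > m.py <<'E'
from h import *
def blob(s,box,fn):
    x0,y0,x1,y1=box;c=cv2.cvtColor(s['frame'],cv2.COLOR_RGB2HSV)[y0:y1,x0:x1].astype(int)
    m=fn(c[...,0],c[...,1],c[...,2]).astype(np.uint8)
    n,l,st,ce=cv2.connectedComponentsWithStats(m);i=1+np.argmax(st[1:,4])
    return (ce[i]+[x0,y0]),st[i]+np.array([x0,y0,0,0,0])
E
python3 - <<'E'
from m import *
s=snap('side');t=snap('top')
T=lambda u,v:(270+u/5-.4,130+v/5-.4)
T1=lambda u,v:(140+u/5-.4,130+v/5-.4)
S=lambda u,v:(180+u/2.3-.28,115+v/2.3-.28)
dark=lambda h,a,v:v<90
yel=lambda h,a,v:(h>18)&(h<35)&(a>100)
print('black seat',blob(t,(330,185,370,218),dark),blob(s,(250,250,295,290),dark))
print('yel',blob(t,(145,230,180,265),yel),blob(s,(215,125,240,143),yel))
for n,a,b,z in [('pan rim',T(694,403),S(201.5,509),32),('seat',blob(t,(330,185,370,218),dark)[0],blob(s,(250,250,295,290),dark)[0],46),
 ('coarse',T1(129.5,355.5),S(205,67),35),('fine',T1(487,112),S(326,162),35),('cover',T(102.5,83.5),S(356,258),13),
 ('knobtop',T(102,77),S(356,240),35),('yel',T1(100,586),S(107,43),76),('red',T(328,108),S(351,297),76),
 ('beaker',T(613,131),S(360,427),74)]:
    print(n,np.round(a,1),np.round(tri(t,a,s,b),1) if 0 else [np.round(x,1) for x in tri(t,a,s,b)],'top@z',np.round(onz(t,*a,z)[:2],1),'side@z',np.round(onz(s,*b,z)[:2],1))
# shaker top corners z34, scale right edge
for p in [(300,297),(480,293),(493,515),(312,525)]: print('shk',np.round(onz(t,*T(*p),34)[:2],1))
for p in [(648,247),(682,590),(325,275)]: print('scale',np.round(onz(t,*T1(*p),50)[:2],1))
E
```

```text
black seat (array([349.29622642, 205.8245283 ]), array([336, 193,  27,  25, 530])) (array([269.05309735, 267.13274336]), array([253, 256,  32,  23, 565]))
yel (array([159.6875    , 247.07692308]), array([152, 239,  16,  17, 208])) (array([225.63194444, 134.06944444]), array([219, 128,  15,  12, 144]))
pan rim [408.4 210.2] [array([ 504.1, -456.6,   27.7]), np.float64(2.6)] top@z [ 502.5 -455.7] side@z [ 505.4 -459.3]
seat [349.3 205.8] [array([ 512.3, -295.2,   47.7]), np.float64(1.8)] top@z [ 511.6 -295.4] side@z [ 513.2 -293.6]
coarse [165.5 200.7] [array([523.1, 198.4,  33.5]), np.float64(3.5)] top@z [521.2 197.9] side@z [524.8 196.5]
fine [237. 152.] [array([659.6,   8.2,  25.8]), np.float64(4.9)] top@z [655.5   7.3] side@z [660.4  -2.5]
cover [290.1 146.3] [array([ 678.9, -136.6,    9.1]), np.float64(3.2)] top@z [ 676.5 -136.6] side@z [ 679.7 -140.4]
knobtop [290. 145.] [array([ 677.2, -136.1,   35.6]), np.float64(2.6)] top@z [ 676.  -136.1] side@z [ 678.7 -135.2]
yel [159.6 246.8] [array([399.3, 202.3,  71.3]), np.float64(3.8)] top@z [397.4 201. ] side@z [401.9 195.3]
red [335.2 151.2] [array([ 654.7, -254.9,   72.9]), np.float64(2.5)] top@z [ 652.9 -254.6] side@z [ 655.4 -257.7]
beaker [392.2 155.8] [array([ 644.7, -405.8,   67.4]), np.float64(2.2)] top@z [ 642.4 -404.4] side@z [ 644.6 -410.6]
shk [ 557.4 -243.8]
shk [ 560.5 -340.7]
shk [ 441.2 -347.5]
shk [ 434.8 -250.8]
scale [580.9 -81.3]
scale [ 398.5 -101.5]
scale [564.2  91.1]
```

Emit:
apply_moves:
  deltas:
    - [0.02,0,0,0,0,0,-1]
    - [0,0,0.02,0.35,-0.1,0,-1]
    - [0,0,0.0452,0.7,-0.2,0,-1]
    - [0,0,0.0452,1,-0.3,0,-1]
    - [0,0,0.0452,1,-0.3,0,-1]
    - [0,0,0.0452,1,-0.3,0,-1]
    - [0,0,0.0452,1,-0.3,0,-1]
  squeeze: 40

```text
time: 0.78
ee_pos: [294.1, -579.8, 245.3]
tool_rot: [1.0, 0.001, -0.0, 0.0]
force: [-0.1, -0.7, -0.1]
opening: 0.998
grip_force: 0.0
```

Emit:
apply_moves:
  deltas:
    - [0,0,0,0.35,-0.2,0.1,-1]
    - [0,0,0,0.7,-0.4,0.3,-1]
    - [0,0,0,1,-0.6,0.5,-1]
    - [0,0,0,1,-0.6,0.5,-1]
    - [0,0,0,1,-0.6,0.5,-1]

```text
time: 1.2
ee_pos: [415.8, -505.7, 181.7]
tool_rot: [1.0, 0.001, -0.001, -0.002]
force: [0.3, -0.0, -0.2]
opening: 1.003
grip_force: 0.0
```

Emit:
apply_moves:
  deltas:
    - [0,0,0,0.4,-0.2,0.1,-1]
    - [0,0,0,0.75,-0.42,0.4,-1]
    - [0,0,0,0.75,-0.42,0.7,-1]
    - [0,0,0,0.75,-0.42,0.7,-1]
    - [0,0,0,0.75,-0.42,0.7,-1]
    - [0,0,0,0.75,-0.42,0.7,-1]
    - [0,0,0,0.75,-0.42,0.7,-1]

```text
time: 1.78
ee_pos: [503.4, -459.3, 103.4]
tool_rot: [1.0, -0.001, 0.001, 0.001]
force: [-0.1, -0.3, -0.3]
opening: 1.002
grip_force: 0.0
```

```bash
python3 - <<'E'
from h import *
print(robot.sense()['ee_pos'],robot.sense()['tool_rot'])
s=snap('side');t=snap('top')
P=robot.sense()['ee_pos']
print(proj(s,P),proj(t,P))
a=cv2.resize(s['frame'][240:380,200:340],None,fx=3.6,fy=3.6)[:504]
b=cv2.resize(t['frame'][150:290,340:420],None,fx=3.6,fy=3.6)
cv2.imwrite('pics/g1.png',np.hstack([a,b])[:,:,::-1])
E
```

```text
[ 503.37465799 -459.26037367  103.40060892] [ 9.99999226e-01 -7.13948561e-04  5.89542186e-04  8.30645283e-04]
(np.float64(265.60316433035626), np.float64(314.39171462912515)) (np.float64(416.2548115258862), np.float64(207.95473828976844))
```

View pics/g1.png

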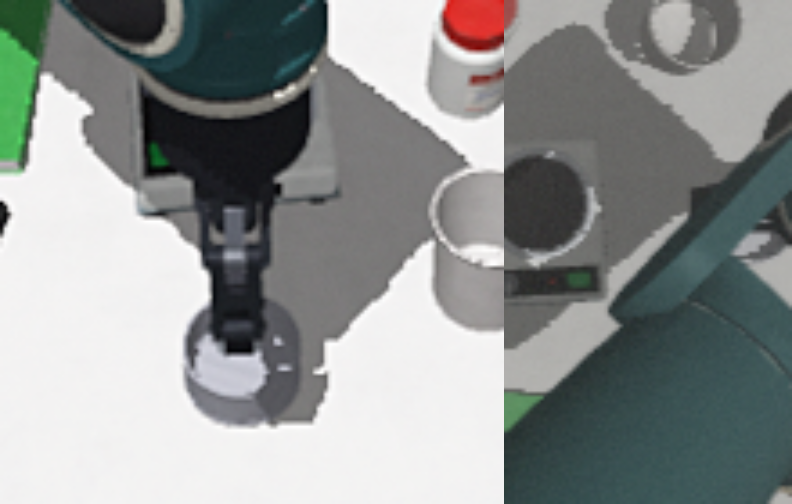

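Emit:
apply_moves:
  deltas:
    - [0,0,0,0.01,0,0.15,-1]
    - [0,0,0,0.01,0,0.3,-1]
    - [0,0,0,0.01,0,0.45,-1]
    - [0,0,0,0.01,0,0.55,-1]
    - [0,0,0,0.01,0,0.62,-1]
    - [0,0,0,0.01,0,0.66,-1]
    - [0,0,0,0.01,0,0.66,-1]
    - [0,0,0,0.01,0,0.66,1]
    - [0,0,0,0.01,0,0.66,1]
    - [0,0,0,0.01,0,0.66,1]
    - [0,0,0,0.01,0,0.66,1]
    - [0,0,0,0.01,0,0.66,1]
    - [0,0,0,0.01,0,0.66,1]
    - [0,0,0,0.01,0,0.66,1]
    - [0,0,0,0.01,0,0.66,1]
    - [0,0,0,0.01,0,0.66,1]
  squeeze: 40

```text
time: 3.22
ee_pos: [505.9, -458.0, 23.9]
tool_rot: [1.0, -0.0, 0.001, 0.001]
force: [-1.5, 0.5, 6.8]
opening: 0.767
grip_force: 44.4
```

Emit:
apply_moves:
  deltas:
    - [0,0,0,0,0,-0.1,1]
    - [0,0,0,0,0,-0.25,1]
    - [0,0,0,0,0,-0.45,1]
    - [0,0,0,0,0,-0.65,1]
    - [0,0,0,0,-0.1,-0.7,1]
    - [0,0,0,0,-0.25,-0.7,1]
    - [0,0,0,0,-0.4,-0.7,1]
    - [0,0,0,0,-0.5,-0.7,1]

```text
time: 3.88
ee_pos: [505.3, -395.8, 106.6]
tool_rot: [1.0, 0.0, 0.0, -0.0]
force: [-0.4, 0.1, -0.8]
opening: 0.764
grip_force: 44.8
```

Emit:
apply_moves:
  deltas:
    - [0,0,0,0.02,-0.2,0,1]
    - [0,0,0,0.04,-0.4,0,1]
    - [0,0,0,0.06,-0.6,0,1]
    - [0,0,0,0.065,-0.75,0,1]
    - [0,0,0,0.065,-0.83,0,1]
    - [0,0,0,0.065,-0.86,0,1]
    - [0,0,0,0.065,-0.86,0,1]
    - [0,0,0,0.065,-0.86,0,1]
    - [0,0,0,0.065,-0.86,0,1]

```text
time: 4.63
ee_pos: [513.1, -295.1, 106.1]
tool_rot: [1.0, -0.0, -0.0, 0.0]
force: [-0.6, -0.5, -1.1]
opening: 0.765
grip_force: 44.9
```

```bash
python3 - <<'E'
from h import *
P=robot.sense()['ee_pos'];print(P)
s=snap('side');t=snap('top')
print(proj(s,P),proj(s,[P[0],P[1],P[2]+10]))
a=cv2.resize(s['frame'][190:310,210:350],None,fx=4,fy=4)[:480]
b=cv2.resize(t['frame'][150:270,310:370],None,fx=4,fy=4)
cv2.imwrite('pics/g2.png',np.hstack([a,b])[:,:,::-1])
E
```

```text
[ 513.08358976 -295.09921845  106.10555858]
(np.float64(268.51016181249895), np.float64(248.97154835979165)) (np.float64(268.42447990315515), np.float64(245.71538209661716))
```

View pics/g2.png

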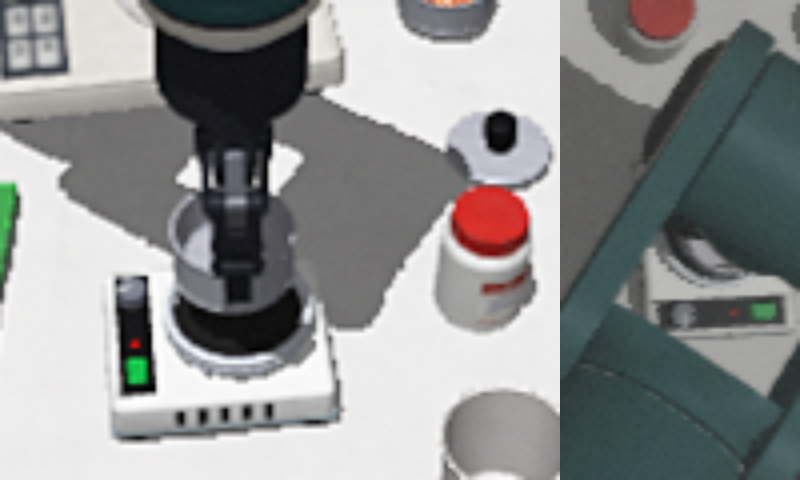

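Emit:
apply_moves:
  deltas:
    - [0,0,0,0.008,0,0.06,1]
    - [0,0,0,0.008,0,0.14,1]
    - [0,0,0,0.008,0,0.2,1]
    - [0,0,0,0.008,0,0.25,1]
    - [0,0,0,0.008,0,0.28,1]
    - [0,0,0,0.008,0,0.295,1]
    - [0,0,0,0.008,0,0.305,1]
    - [0,0,0,0.008,0,0.305,1]

```text
time: 5.4
ee_pos: [514.2, -294.4, 70.0]
tool_rot: [1.0, -0.0, 0.0, 0.0]
force: [-2.1, 0.7, 2.4]
opening: 0.765
grip_force: 45.0
```

Emit:
apply_moves:
  deltas:
    - [0,0,0,0,0,0,-1]
    - [0,0,0,0,0,0,-1]
    - [0,0,0,0,0,0,-1]
    - [0,0,0,0,0,0,-1]
    - [0,0,0,0,0,-0.1,-1]
    - [0,0,0,0,0,-0.25,-1]
    - [0,0,0,0,0,-0.5,-1]
    - [0,0,0,0,0,-0.6,-1]

```text
time: 6.07
ee_pos: [514.9, -294.8, 146.0]
tool_rot: [1.0, -0.0, 0.002, 0.001]
force: [0.2, -0.2, 0.8]
opening: 0.999
grip_force: 0.0
```

Emit:
apply_moves:
  deltas:
    - [0,0,0,0.2,-0.35,0,-1]
    - [0,0,0,0.4,-0.7,0,-1]
    - [0,0,0,0.6,-1,0,-1]
    - [0,0,0,0.6,-1,0,-1]

```text
time: 6.4
ee_pos: [588.0, -170.7, 142.4]
tool_rot: [1.0, 0.001, 0.001, -0.0]
force: [-0.0, -0.2, 0.1]
opening: 0.999
grip_force: 0.0
```

```bash
python3 - <<'E'
from m import *
s=snap('side');t=snap('top')
s0=dict(s,frame=cv2.imread('pics/side0.png')[:,:,::-1].copy());t0=dict(t,frame=cv2.imread('pics/top0.png')[:,:,::-1].copy())
cop=lambda h,a,v:((h<16)|(h>170))&(a>70)&(v>90)
br=lambda h,a,v:(h>12)&(h<30)&(a>90)
a=blob(s0,(305,172,340,202),cop);b=blob(t0,(220,135,255,170),cop);print(a,b)
print(onz(s0,*a[0],15),onz(t0,*b[0],9),tri(t0,b[0],s0,a[0]))
a=blob(s0,(255,135,285,162),br);b=blob(t0,(148,185,185,220),br);print(a,b)
# pan in seat now
cv2.imwrite('pics/g3.png',cv2.resize(s['frame'][230:310,220:320],None,fx=5,fy=5)[:,:,::-1])
E
```

```text
(array([320.94957983, 186.83193277]), array([312, 183,  19,   9, 119])) (array([237.89489489, 151.82282282]), array([228, 142,  21,  21, 333]))
[661.97047028  14.58449938  15.        ] [660.55990731   7.22027414   9.        ] (array([659.51375551,   6.08200127,  21.87987011]), np.float64(2.371315594054746))
(array([268.57102273, 146.77272727]), array([258, 137,  22,  21, 352])) (array([162.96153846, 199.76923077]), array([153, 189,  25,  25, 156]))
```

View pics/g3.png

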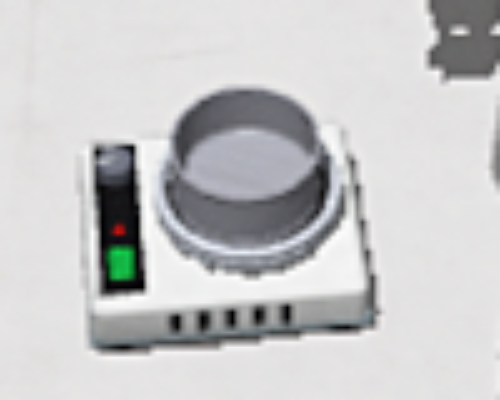

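Emit:
apply_moves:
  deltas:
    - [0,0,0,0.2,-0.3,0,-1]
    - [0,0,0,0.4,-0.6,0,-1]
    - [0,0,0,0.62,-0.9,0,-1]
    - [0,0,0,0.62,-0.9,0,-1]

```text
time: 6.83
ee_pos: [662.7, -62.8, 141.8]
tool_rot: [1.0, 0.001, 0.0, -0.0]
force: [1.2, 1.4, 0.3]
opening: 1.001
grip_force: 0.0
```

Emit:
apply_moves:
  deltas:
    - [0,0,0,0,-0.3,0,-1]
    - [0,0,0,0,-0.5,0,-1]
    - [0,0,0,0,-0.61,0.1,-1]
    - [0,0,0,0,-0.61,0.3,-1]
    - [0,0,0,0,-0.61,0.4,-1]
    - [0,0,0,0,-0.61,0.4,-1]
    - [0,0,0,0,-0.61,0.4,-1]

```text
time: 7.42
ee_pos: [660.2, 5.8, 92.9]
tool_rot: [1.0, -0.001, -0.001, 0.0]
force: [0.0, 0.0, 0.3]
opening: 0.999
grip_force: 0.0
```

```bash
python3 - <<'E'
from m import *
P=robot.sense()['ee_pos'];print(P)
s=snap('side');print(proj(s,P))
print('pan seated',onz(s,269.0,258.2,78))
cv2.imwrite('pics/g4.png',cv2.resize(s['frame'][120:220,270:370],None,fx=5,fy=5)[:,:,::-1])
E
```

```text
[660.19552721   5.80084221  92.93810277]
(np.float64(322.28819810494423), np.float64(165.9077822613044))
pan seated [ 513.61051157 -295.99917245   78.        ]
```

View pics/g4.png

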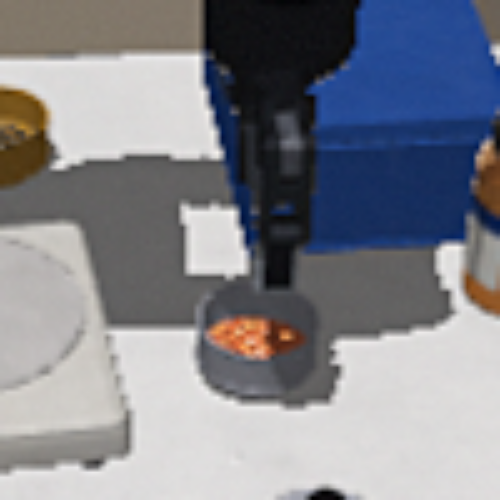

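Emit:
apply_moves:
  deltas:
    - [0,0,0,0,0,0.1,-1]
    - [0,0,0,0,0,0.25,-1]
    - [0,0,0,0,0,0.4,-1]
    - [0,0,0,0,0,0.5,-1]
    - [0,0,0,0,0,0.56,-1]
    - [0,0,0,0,0,0.58,-1]
    - [0,0,0,0,0,0.58,-1]
    - [0,0,0,0,0,0.58,1]
    - [0,0,0,0,0,0.58,1]
    - [0,0,0,0,0,0.58,1]
    - [0,0,0,0,0,0.58,1]
    - [0,0,0,0,0,0.58,1]
    - [0,0,0,0,0,0.58,1]
    - [0,0,0,0,0,0.58,1]
    - [0,0,0,0,0,0.58,1]

```text
time: 8.72
ee_pos: [661.4, 6.9, 25.5]
tool_rot: [1.0, -0.0, 0.001, 0.0]
force: [-0.7, 0.7, 6.1]
opening: 0.753
grip_force: 44.8
```

Emit:
apply_moves:
  deltas:
    - [0,0,0,0,0,-0.05,1]
    - [0,0,0,0,0,-0.2,1]
    - [0,0,0,0,0,-0.45,1]
    - [0,0,0,0,0,-0.7,1]
    - [0,0,0,0,0,-0.9,1]
    - [0,0,0,0,0,-1,1]
    - [0,0,0,0,0,-1,1]

```text
time: 9.3
ee_pos: [661.6, 6.8, 147.4]
tool_rot: [1.0, -0.0, 0.002, 0.0]
force: [0.3, -0.7, -1.1]
opening: 0.748
grip_force: 44.5
```

Emit:
apply_moves:
  deltas:
    - [0,0,0,-0.08,0.12,0,1]
    - [0,0,0,-0.2,0.35,0,1]
    - [0,0,0,-0.4,0.65,0,1]
    - [0,0,0,-0.6,1,0,1]

```text
time: 9.63
ee_pos: [590.6, -106.6, 141.3]
tool_rot: [1.0, 0.001, -0.002, -0.0]
force: [1.3, -0.4, -0.3]
opening: 0.747
grip_force: 44.4
```

Emit:
apply_moves:
  deltas:
    - [0,0,0,-0.2,0.33,0,1]
    - [0,0,0,-0.4,0.66,0,1]
    - [0,0,0,-0.62,1,0,1]

```text
time: 9.88
ee_pos: [524.6, -213.7, 141.7]
tool_rot: [1.0, -0.0, -0.001, -0.0]
force: [0.6, -0.8, -0.4]
opening: 0.754
grip_force: 44.4
```

Emit:
apply_moves:
  deltas:
    - [0,0,0,0,0.25,0,1]
    - [0,0,0,0,0.4,0,1]
    - [0,0,0,0,0.49,0,1]
    - [0,0,0,0,0.51,0,1]
    - [0,0,0,0,0.51,0.05,1]
    - [0,0,0,0,0.51,0.1,1]
    - [0,0,0,0,0.51,0.1,1]
    - [0,0,0,0,0.51,0.1,1]

```text
time: 10.55
ee_pos: [527.0, -272.3, 131.0]
tool_rot: [1.0, 0.001, -0.001, -0.0]
force: [0.4, 0.2, -0.4]
opening: 0.75
grip_force: 44.4
```

```bash
python3 - <<'E'
from m import *
P=robot.sense()['ee_pos'];print(P)
s=snap('side');print(proj(s,P))
cv2.imwrite('pics/g5.png',cv2.resize(s['frame'][190:300,220:320],None,fx=5,fy=5)[:,:,::-1])
E
```

```text
[ 526.98061547 -272.28921998  131.03202852]
(np.float64(274.6021744252259), np.float64(232.80085948525584))
```

View pics/g5.png

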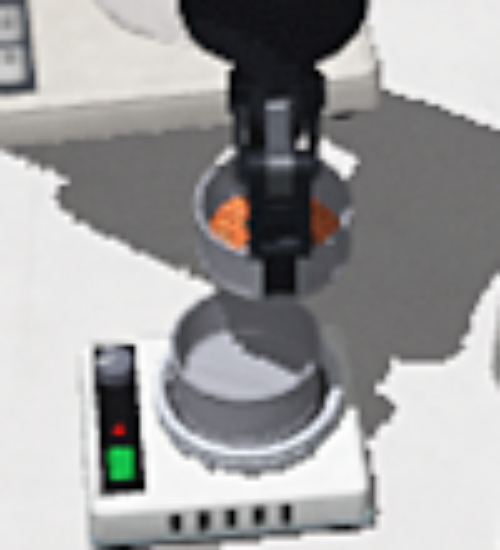

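Emit:
apply_moves:
  deltas:
    - [0,0,0,-0.06,0.09,0,1]
    - [0,0,0,-0.11,0.18,0,1]
    - [0,0,0,-0.112,0.186,0,1]
    - [0,0,0,-0.112,0.186,0.08,1]
    - [0,0,0,-0.112,0.186,0.15,1]
    - [0,0,0,-0.112,0.186,0.19,1]
    - [0,0,0,-0.112,0.186,0.21,1]
    - [0,0,0,-0.112,0.186,0.21,1]

```text
time: 11.27
ee_pos: [513.3, -295.4, 105.6]
tool_rot: [1.0, 0.0, -0.001, -0.0]
force: [0.3, -0.0, -0.6]
opening: 0.751
grip_force: 44.5
```

Emit:
apply_moves:
  deltas:
    - [0,0,0,0,0,0.02,1]
    - [0,0,0,0,0,0.04,1]
    - [0,0,0,0,0,0.06,1]
    - [0,0,0,0,0,0.08,1]
    - [0,0,0,0,0,0.095,1]
    - [0,0,0,0,0,0.095,1]
    - [0,0,0,0,0,0.095,1]

```text
time: 11.85
ee_pos: [513.6, -295.8, 95.3]
tool_rot: [1.0, -0.0, -0.0, -0.0]
force: [0.3, 0.0, -1.7]
opening: 0.751
grip_force: 44.5
```

Emit:
apply_moves:
  deltas:
    - [0,0,0,0,0,0.01,1]
    - [0,0,0,0,0,0.018,1]
    - [0,0,0,0,0,0.018,1]
    - [0,0,0,0,0,0.018,1]

```text
time: 12.18
ee_pos: [513.8, -295.9, 94.4]
tool_rot: [1.0, -0.0, 0.0, 0.0]
force: [-4.5, 2.9, 11.4]
opening: 0.752
grip_force: 45.4
```

Emit:
apply_moves:
  deltas:
    - [0,0,0,0,0,-0.01,-1]
    - [0,0,0,0,0,-0.01,-1]
    - [0,0,0,0,0,-0.01,-1]
    - [0,0,0,0,0,-0.01,-1]
    - [0,0,0,0,0,-0.1,-1]
    - [0,0,0,0,0,-0.25,-1]
    - [0,0,0,0,0,-0.5,-1]
    - [0,0,0,0,0,-0.5,-1]

```text
time: 12.85
ee_pos: [515.0, -296.7, 159.5]
tool_rot: [1.0, -0.0, 0.003, 0.002]
force: [0.6, 0.1, 1.1]
opening: 0.998
grip_force: 0.0
```

Emit:
apply_moves:
  deltas:
    - [0,0,0,0,-0.33,0,-1]
    - [0,0,0,0,-0.66,0,-1]
    - [0,0,0,0,-1,0,-1]
    - [0,0,0,0,-1,0,-1]

```text
time: 13.18
ee_pos: [513.6, -170.9, 154.1]
tool_rot: [1.0, 0.001, 0.001, -0.001]
force: [-0.7, -1.0, -0.2]
opening: 1.003
grip_force: 0.0
```

Emit:
apply_moves:
  deltas:
    - [0,0,0,0,-0.33,0,-1]
    - [0,0,0,0,-0.66,0,-1]
    - [0,0,0,0,-1,0,-1]
    - [0,0,0,0,-1,0,-1]

```text
time: 13.52
ee_pos: [513.5, -50.6, 154.1]
tool_rot: [1.0, 0.002, 0.001, -0.001]
force: [0.0, -1.3, -0.5]
opening: 1.003
grip_force: 0.0
```

Emit:
apply_moves:
  deltas:
    - [0,0,0,0,-0.33,0,-1]
    - [0,0,0,0,-0.66,0,-1]
    - [0,0,0,0,-1,0,-1]
    - [0,0,0,0,-1,0,-1]
    - [0,0,0,0,-1,0,-1]

```text
time: 13.93
ee_pos: [513.6, 66.0, 153.9]
tool_rot: [1.0, 0.002, 0.0, -0.0]
force: [0.7, -0.7, -0.3]
opening: 1.007
grip_force: 0.0
```

```bash
python3 - <<'E'
from m import *
P=robot.sense()['ee_pos'];print(P)
s=snap('side');t=snap('top')
a=s['frame'][225:315,220:320];b=s['frame'][100:190,240:340]
cv2.imwrite('pics/g6.png',cv2.resize(np.hstack([a,b]),None,fx=4,fy=4)[:,:,::-1])
E
```

```text
[513.6304324   66.00287642 153.85460422]
```

View pics/g6.png

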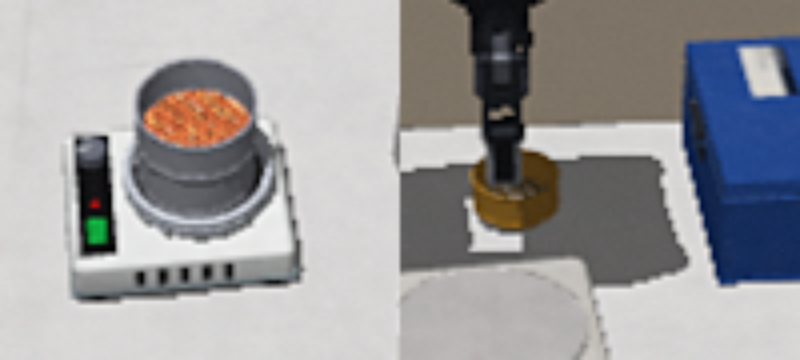

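Emit:
apply_moves:
  deltas:
    - [0,0,0,0.03,-0.33,0,-1]
    - [0,0,0,0.06,-0.66,0,-1]
    - [0,0,0,0.088,-0.9,0,-1]
    - [0,0,0,0.088,-1,0,-1]
    - [0,0,0,0.088,-1,0.1,-1]
    - [0,0,0,0.088,-1,0.3,-1]
    - [0,0,0,0.088,-1,0.5,-1]
    - [0,0,0,0.088,-1,0.5,-1]
    - [0,0,0,0.088,-1,0.5,-1]

```text
time: 14.78
ee_pos: [523.8, 182.5, 92.2]
tool_rot: [1.0, -0.001, -0.001, 0.0]
force: [0.0, -0.3, 0.5]
opening: 1.001
grip_force: 0.0
```

```bash
python3 - <<'E'
from m import *
print(robot.sense()['ee_pos'])
s=snap('side');print('fine rim',onz(s,268.6,246.6,104),'coarse',onz(s,268.4,145,35))
E
```

```text
[523.82183615 182.53116731  92.22508726]
fine rim [ 513.45287571 -286.25178946  104.        ] coarse [523.31675717 190.60802627  35.        ]
```

Emit:
apply_moves:
  deltas:
    - [0,0,0,0,-0.08,0,-1]
    - [0,0,0,0,-0.125,0,-1]
    - [0,0,0,0,-0.125,0,-1]
    - [0,0,0,0,-0.125,0.15,-1]
    - [0,0,0,0,-0.125,0.3,-1]
    - [0,0,0,0,-0.125,0.45,-1]
    - [0,0,0,0,-0.125,0.53,-1]
    - [0,0,0,0,-0.125,0.568,-1]
    - [0,0,0,0,-0.125,0.568,-1]
    - [0,0,0,0,-0.125,0.568,1]
    - [0,0,0,0,-0.125,0.568,1]
    - [0,0,0,0,-0.125,0.568,1]
    - [0,0,0,0,-0.125,0.568,1]
    - [0,0,0,0,-0.125,0.568,1]
    - [0,0,0,0,-0.125,0.568,1]
    - [0,0,0,0,-0.125,0.568,1]
    - [0,0,0,0,-0.125,0.568,1]

```text
time: 16.25
ee_pos: [525.0, 199.5, 26.8]
tool_rot: [1.0, -0.0, 0.001, -0.0]
force: [-2.1, -0.0, 7.2]
opening: 0.76
grip_force: 43.7
```

Emit:
apply_moves:
  deltas:
    - [0,0,0,0,0,-0.05,1]
    - [0,0,0,0,0,-0.2,1]
    - [0,0,0,0,0,-0.45,1]
    - [0,0,0,0,0,-0.7,1]
    - [0,0,0,0,0,-0.9,1]
    - [0,0,0,0,0,-1,1]
    - [0,0,0,0,0,-1,1]

```text
time: 16.83
ee_pos: [525.3, 199.6, 148.5]
tool_rot: [1.0, -0.0, 0.002, -0.001]
force: [0.3, 0.4, -1.0]
opening: 0.762
grip_force: 44.7
```

Emit:
apply_moves:
  deltas:
    - [0,0,0,0,0.1,-0.05,1]
    - [0,0,0,0,0.3,-0.1,1]
    - [0,0,0,0,0.6,-0.1,1]
    - [0,0,0,0,0.9,-0.1,1]
    - [0,0,0,0,1,-0.1,1]

```text
time: 17.25
ee_pos: [523.3, 75.4, 155.4]
tool_rot: [1.0, -0.001, -0.001, 0.001]
force: [0.1, -0.2, -1.5]
opening: 0.759
grip_force: 44.7
```

Emit:
apply_moves:
  deltas:
    - [0,0,0,0,0.3,0,1]
    - [0,0,0,0,0.6,0,1]
    - [0,0,0,0,0.9,0,1]
    - [0,0,0,0,1,0,1]

```text
time: 17.58
ee_pos: [523.2, -44.6, 155.5]
tool_rot: [1.0, -0.001, -0.001, 0.0]
force: [-0.3, 0.4, -1.4]
opening: 0.762
grip_force: 44.8
```

Emit:
apply_moves:
  deltas:
    - [0,0,0,-0.03,0.3,0,1]
    - [0,0,0,-0.06,0.6,0,1]
    - [0,0,0,-0.095,0.9,0,1]
    - [0,0,0,-0.095,1,0,1]

```text
time: 17.92
ee_pos: [511.3, -164.3, 155.5]
tool_rot: [1.0, -0.001, -0.001, 0.0]
force: [0.2, 0.3, -1.0]
opening: 0.759
grip_force: 44.9
```

Emit:
apply_moves:
  deltas:
    - [0,0,0,0,0.3,0,1]
    - [0,0,0,0,0.6,0,1]
    - [0,0,0,0,0.85,0,1]
    - [0,0,0,0,0.97,0,1]
    - [0,0,0,0,1,0,1]
    - [0,0,0,0,1,0,1]
    - [0,0,0,0,1,0,1]
    - [0,0,0,0,1,0,1]

```text
time: 18.58
ee_pos: [512.8, -279.6, 156.7]
tool_rot: [1.0, 0.0, -0.0, -0.0]
force: [0.6, -0.4, -1.1]
opening: 0.762
grip_force: 44.9
```

```bash
python3 - <<'E'
from m import *
P=robot.sense()['ee_pos'];s=snap('side');print(P,proj(s,P))
br=lambda h,a,v:(h>12)&(h<30)&(a>90)
print(blob(s,(230,190,310,260),br))
E
```

```text
[ 512.81302446 -279.56132559  156.73863866] (np.float64(267.75538723984744), np.float64(226.71651390599067))
(array([266.04265403, 230.22985782]), array([251, 216,  32,  29, 422]))
```

Emit:
apply_moves:
  deltas:
    - [0,0,0,0.02,0.07,0,1]
    - [0,0,0,0.02,0.134,0,1]
    - [0,0,0,0.02,0.134,0,1]
    - [0,0,0,0.02,0.134,0.08,1]
    - [0,0,0,0.02,0.134,0.14,1]
    - [0,0,0,0.02,0.134,0.18,1]
    - [0,0,0,0.02,0.134,0.19,1]
    - [0,0,0,0.02,0.134,0.19,1]

```text
time: 19.3
ee_pos: [514.9, -296.6, 133.4]
tool_rot: [1.0, -0.0, -0.001, -0.0]
force: [-0.1, 0.3, 0.5]
opening: 0.765
grip_force: 44.9
```

```bash
python3 - <<'E'
from m import *
P=robot.sense()['ee_pos'];s=snap('side');print(P,proj(s,P))
cv2.imwrite('pics/g7.png',cv2.resize(s['frame'][190:300,220:320],None,fx=5,fy=5,interpolation=cv2.INTER_CUBIC)[:,:,::-1])
E
```

```text
[ 514.85818682 -296.58616515  133.35292519] (np.float64(269.14640502910135), np.float64(240.48437892802826))
```

View pics/g7.png

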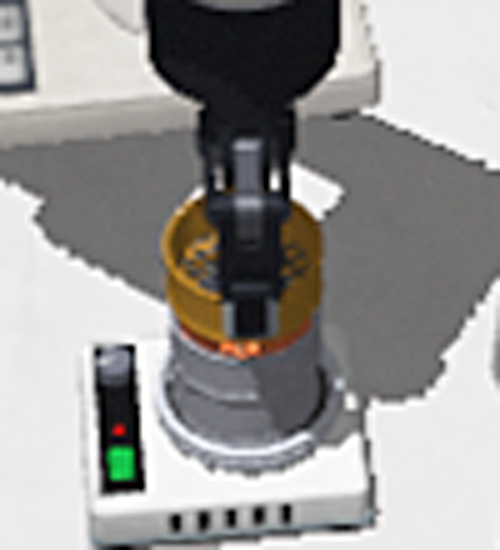

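Emit:
apply_moves:
  deltas:
    - [0,0,0,0.006,0,0.02,1]
    - [0,0,0,0.006,0,0.04,1]
    - [0,0,0,0.006,0,0.06,1]
    - [0,0,0,0.006,0,0.08,1]
    - [0,0,0,0.006,0,0.095,1]
    - [0,0,0,0.006,0,0.105,1]
    - [0,0,0,0.006,0,0.105,1]
    - [0,0,0,0.006,0,0.105,1]

```text
time: 20.02
ee_pos: [515.9, -296.9, 121.8]
tool_rot: [1.0, -0.0, 0.0, 0.0]
force: [0.5, 0.5, 2.1]
opening: 0.761
grip_force: 45.2
```

Emit:
apply_moves:
  deltas:
    - [0,0,0,0,0,0.008,1]
    - [0,0,0,0,0,0.01,1]
    - [0,0,0,0,0,0.01,1]

```text
time: 20.27
ee_pos: [516.1, -297.0, 121.7]
tool_rot: [1.0, -0.0, 0.001, 0.0]
force: [-3.6, 3.5, 12.0]
opening: 0.763
grip_force: 46.0
```

Emit:
apply_moves:
  deltas:
    - [0,0,0,0,0,-0.01,-1]
    - [0,0,0,0,0,-0.01,-1]
    - [0,0,0,0,0,-0.01,-1]
    - [0,0,0,0,0,-0.01,-1]
    - [0,0,0,0,0,-0.1,-1]
    - [0,0,0,0,0,-0.25,-1]
    - [0,0,0,0,0,-0.4,-1]
    - [0,0,0,0,0,-0.4,-1]

```text
time: 20.93
ee_pos: [516.9, -297.5, 172.9]
tool_rot: [1.0, -0.0, 0.002, 0.001]
force: [-0.1, 0.2, -0.6]
opening: 0.998
grip_force: 0.0
```

Emit:
apply_moves:
  deltas:
    - [0,0,0,0.2,-0.2,0,-1]
    - [0,0,0,0.4,-0.4,0,-1]
    - [0,0,0,0.6,-0.6,0,-1]
    - [0,0,0,0.68,-0.67,0,-1]
    - [0,0,0,0.68,-0.67,0,-1]

```text
time: 21.35
ee_pos: [599.0, -214.6, 168.4]
tool_rot: [1.0, 0.001, -0.0, -0.0]
force: [0.2, 0.4, 0.7]
opening: 1.002
grip_force: 0.0
```

Emit:
apply_moves:
  deltas:
    - [0,0,0,0.2,-0.2,0,-1]
    - [0,0,0,0.4,-0.4,0.1,-0.2]
    - [0,0,0,0.6,-0.6,0.3,-0.2]
    - [0,0,0,0.68,-0.67,0.5,-0.2]
    - [0,0,0,0.68,-0.67,0.6,-0.2]
    - [0,0,0,0.68,-0.67,0.6,-0.2]
    - [0,0,0,0.68,-0.67,0.6,-0.2]

```text
time: 21.93
ee_pos: [678.4, -137.1, 96.5]
tool_rot: [1.0, -0.0, -0.0, 0.0]
force: [-0.2, -1.0, 0.4]
opening: 0.6
grip_force: 0.0
```

```bash
python3 - <<'E'
from m import *
P=robot.sense()['ee_pos'];s=snap('side');print(P,proj(s,P))
a=s['frame'][175:255,290:380];b=s['frame'][215:295,220:320]
cv2.imwrite('pics/g8.png',cv2.resize(np.hstack([a,b]),None,fx=4,fy=4,interpolation=cv2.INTER_CUBIC)[:,:,::-1])
E
```

```text
[ 678.3668859  -137.10240115   96.53777701] (np.float64(336.3856623599727), np.float64(200.85485455165036))
```

View pics/g8.png

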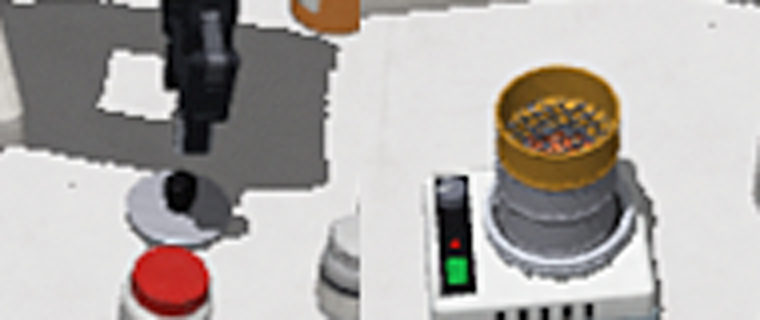

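```bash
python3 - <<'E'
from m import *
s=snap('side')
for n,y,z0,row in(('.6',-137.1-30,96.5,212.6),('.6',-137.1-36,96.5,212.6),('.765',-296.6-36,133.4,257),('.765',-296.6-42,133.4,257)):
    print(n,[(d,round(proj(s,[600,y,z0-d])[1],1)) for d in(2,6,10,14,18,22,26)],row)
print('coarse',onz(s,269.1,239,130),'knob',onz(s,334.6,222,30))
E
```

```text
.6 [(2, np.float64(211.0)), (6, np.float64(212.2)), (10, np.float64(213.5)), (14, np.float64(214.7)), (18, np.float64(216.0)), (22, np.float64(217.2)), (26, np.float64(218.4))] 212.6
.6 [(2, np.float64(212.7)), (6, np.float64(214.0)), (10, np.float64(215.2)), (14, np.float64(216.5)), (18, np.float64(217.7)), (22, np.float64(219.0)), (26, np.float64(220.2))] 212.6
.765 [(2, np.float64(252.6)), (6, np.float64(254.0)), (10, np.float64(255.3)), (14, np.float64(256.6)), (18, np.float64(257.9)), (22, np.float64(259.2)), (26, np.float64(260.5))] 257
.765 [(2, np.float64(254.8)), (6, np.float64(256.1)), (10, np.float64(257.5)), (14, np.float64(258.8)), (18, np.float64(260.1)), (22, np.float64(261.4)), (26, np.float64(262.7))] 257
coarse [ 514.89520327 -289.03421212  130.        ] knob [ 678.6748781  -140.43400605   30.        ]
```

Emit:
apply_moves:
  deltas:
    - [0,0,0,0.003,0,0.15,-0.2]
    - [0,0,0,0.003,0,0.3,-0.2]
    - [0,0,0,0.003,0,0.45,-0.2]
    - [0,0,0,0.003,0,0.53,-0.2]
    - [0,0,0,0.003,0,0.565,-0.2]
    - [0,0,0,0.003,0,0.565,-0.2]
    - [0,0,0,0.003,0,0.565,1]
    - [0,0,0,0.003,0,0.565,1]
    - [0,0,0,0.003,0,0.565,1]
    - [0,0,0,0.003,0,0.565,1]
    - [0,0,0,0.003,0,0.565,1]
    - [0,0,0,0.003,0,0.565,1]
    - [0,0,0,0.003,0,0.565,1]
    - [0,0,0,0.003,0,0.565,1]
    - [0,0,0,0.003,0,0.565,1]
    - [0,0,0,0.003,0,0.565,1]
    - [0,0,0,0.003,0,0.565,1]

```text
time: 23.45
ee_pos: [680.1, -136.3, 30.2]
tool_rot: [1.0, -0.0, 0.001, 0.0]
force: [-1.9, -0.8, 6.0]
opening: 0.228
grip_force: 39.0
```

Emit:
apply_moves:
  deltas:
    - [0,0,0,0,0,-0.05,1]
    - [0,0,0,0,0,-0.2,1]
    - [0,0,0,0,0,-0.45,1]
    - [0,0,0,0,0,-0.7,1]
    - [0,0,0,0,0,-0.9,1]
    - [0,0,0,0,0,-1,1]
    - [0,0,0,0,0,-1,1]

```text
time: 24.03
ee_pos: [680.5, -136.3, 152.3]
tool_rot: [1.0, -0.0, 0.002, 0.001]
force: [0.5, 0.0, -0.8]
opening: 0.226
grip_force: 39.1
```

Emit:
apply_moves:
  deltas:
    - [0,0,0,0,0,-0.15,1]
    - [0,0,0,-0.1,0.1,-0.3,1]
    - [0,0,0,-0.3,0.3,-0.3,1]
    - [0,0,0,-0.5,0.48,-0.3,1]
    - [0,0,0,-0.68,0.67,-0.3,1]
    - [0,0,0,-0.68,0.67,-0.3,1]

```text
time: 24.53
ee_pos: [594.6, -219.3, 182.8]
tool_rot: [1.0, -0.001, -0.001, 0.0]
force: [-0.3, -0.1, -1.5]
opening: 0.224
grip_force: 39.3
```

Emit:
apply_moves:
  deltas:
    - [0,0,0,-0.2,0.2,0,1]
    - [0,0,0,-0.4,0.4,0,1]
    - [0,0,0,-0.58,0.57,0,1]
    - [0,0,0,-0.67,0.66,0,1]
    - [0,0,0,-0.68,0.66,0,1]
    - [0,0,0,-0.68,0.66,0,1]
    - [0,0,0,-0.68,0.66,0,1]
    - [0,0,0,-0.68,0.66,0,1]

```text
time: 25.2
ee_pos: [516.9, -294.8, 184.1]
tool_rot: [1.0, 0.0, -0.0, -0.0]
force: [-0.9, -0.3, -1.0]
opening: 0.225
grip_force: 39.3
```

```bash
python3 - <<'E'
from m import *
P=robot.sense()['ee_pos'];s=snap('side');print(P,proj(s,P))
cv2.imwrite('pics/g9.png',cv2.resize(s['frame'][180:290,220:320],None,fx=5,fy=5,interpolation=cv2.INTER_CUBIC)[:,:,::-1])
E
```

```text
[ 516.93480717 -294.84206609  184.12929552] (np.float64(269.726220702971), np.float64(222.20892606313691))
```

View pics/g9.png

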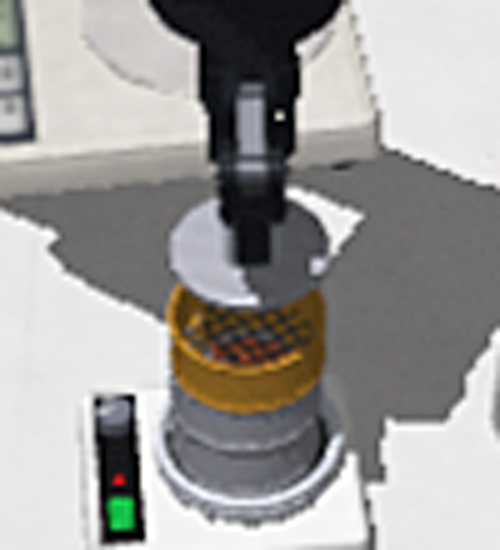

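Emit:
apply_moves:
  deltas:
    - [0,0,0,-0.013,0.015,0,1]
    - [0,0,0,-0.013,0.015,0.05,1]
    - [0,0,0,-0.013,0.015,0.1,1]
    - [0,0,0,-0.013,0.015,0.14,1]
    - [0,0,0,-0.013,0.015,0.17,1]
    - [0,0,0,-0.013,0.015,0.19,1]
    - [0,0,0,-0.013,0.015,0.21,1]
    - [0,0,0,-0.013,0.015,0.23,1]
    - [0,0,0,-0.013,0.015,0.25,1]
    - [0,0,0,-0.013,0.015,0.265,1]
    - [0,0,0,-0.013,0.015,0.27,1]
    - [0,0,0,-0.013,0.015,0.27,1]
    - [0,0,0,-0.013,0.015,0.27,1]

```text
time: 26.33
ee_pos: [514.7, -297.5, 152.3]
tool_rot: [1.0, -0.0, 0.0, 0.0]
force: [0.4, 0.5, -1.2]
opening: 0.226
grip_force: 39.4
```

Emit:
apply_moves:
  deltas:
    - [0,0,0,0,0,0.008,1]
    - [0,0,0,0,0,0.014,1]
    - [0,0,0,0,0,0.014,1]
    - [0,0,0,0,0,0.014,1]

```text
time: 26.67
ee_pos: [515.0, -297.6, 152.0]
tool_rot: [1.0, -0.0, 0.001, 0.0]
force: [-3.3, 1.6, 11.1]
opening: 0.231
grip_force: 40.4
```

Emit:
apply_moves:
  deltas:
    - [0,0,0,0,0,-0.01,-0.3]
    - [0,0,0,0,0,-0.01,-0.3]
    - [0,0,0,0,0,-0.01,-0.3]
    - [0,0,0,0,0,-0.01,-0.3]
    - [0,0,0,0,0,-0.08,-0.3]
    - [0,0,0,0,0,-0.2,-0.3]
    - [0,0,0,0,0,-0.4,-0.3]
    - [0,0,0,0,0,-0.5,-1]
    - [0,0,0,0,0,-0.5,-1]

```text
time: 27.42
ee_pos: [515.6, -298.0, 215.0]
tool_rot: [1.0, -0.0, 0.002, 0.001]
force: [0.2, -0.5, 0.6]
opening: 0.908
grip_force: 0.0
```

Emit:
apply_moves:
  deltas:
    - [0,0,0,-0.1,-0.3,0,-1]
    - [0,0,0,-0.2,-0.6,0,-1]
    - [0,0,0,-0.25,-0.9,0,-1]
    - [0,0,0,-0.25,-1,0,-1]
    - [0,0,0,-0.25,-1,0,-1]

```text
time: 27.83
ee_pos: [484.5, -175.2, 211.0]
tool_rot: [1.0, 0.001, 0.001, 0.0]
force: [-1.1, -0.9, -0.4]
opening: 1.003
grip_force: 0.0
```

Emit:
apply_moves:
  deltas:
    - [0,0,0,-0.1,-0.3,0,-1]
    - [0,0,0,-0.2,-0.6,0,-1]
    - [0,0,0,-0.25,-0.9,0,-1]
    - [0,0,0,-0.25,-1,0,-1]
    - [0,0,0,-0.25,-1,0,-1]

```text
time: 28.25
ee_pos: [454.8, -55.8, 210.9]
tool_rot: [1.0, 0.001, 0.0, -0.0]
force: [-1.2, -0.2, -0.8]
opening: 1.002
grip_force: 0.0
```

Emit:
apply_moves:
  deltas:
    - [0,0,0,-0.1,-0.3,0,-1]
    - [0,0,0,-0.2,-0.6,0,-1]
    - [0,0,0,-0.25,-0.9,0,-1]
    - [0,0,0,-0.25,-1,0,-1]
    - [0,0,0,-0.25,-1,0,-1]
    - [0,0,0,-0.25,-1,0,-1]

```text
time: 28.75
ee_pos: [425.2, 62.1, 210.5]
tool_rot: [1.0, 0.0, -0.0, 0.0]
force: [1.3, -0.4, 0.1]
opening: 1.001
grip_force: 0.0
```

```bash
python3 - <<'E'
from m import *
P=robot.sense()['ee_pos'];s=snap('side');t=snap('top');print(P)
br=lambda h,a,v:(h>12)&(h<30)&(a>90)
yel=lambda h,a,v:(h>18)&(h<35)&(a>100)
dark=lambda h,a,v:v<70
for b,f,n in(((240,215,300,275),br,'brass'),((250,205,290,240),dark,'knob')): print(n,blob(s,b,f))
for im,n in((s,'s'),(t,'t')):
    m=cv2.threshold(cv2.cvtColor(im['frame'],cv2.COLOR_RGB2GRAY),0,1,0)
s0=dict(s,frame=cv2.imread('pics/side0.png')[:,:,::-1].copy());t0=dict(t,frame=cv2.imread('pics/top0.png')[:,:,::-1].copy())
a,b=blob(s0,(215,122,240,142),yel),blob(t0,(145,230,180,265),yel);print(a,b)
print('yel',onz(s0,*a[0],71),onz(t0,*b[0],76))
print('exp knob px top/centre',proj(s,[514.7,-297,157]),proj(s,[514.7,-297,146]))
# is the nest stack aligned: rows of disc edges
k=blob(t,(330,180,380,225),dark);print('top knob',k,proj(t,[514.7,-297,157]))
E
```

```text
[425.18685078  62.1334641  210.48873382]
brass (array([269.21789883, 255.89105058]), array([254, 247,  31,  16, 257]))
knob (array([269.23170732, 235.34146341]), array([265, 231,  11,   9,  82]))
(array([225.63636364, 134.11188811]), array([219, 129,  15,  11, 143])) (array([159.70813397, 247.0430622 ]), array([152, 239,  16,  17, 209]))
yel [399.54324371 199.3610999   71.        ] [396.78743342 200.66824322  76.        ]
exp knob px top/centre (np.float64(268.87580893676227), np.float64(232.56765900813616)) (np.float64(268.9693654467), np.float64(236.35062768644593))
top knob (array([354.7804878, 202.2195122]), array([352, 199,   7,   8,  41])) (np.float64(355.4432084824711), np.float64(201.28126478719074))
```

Emit:
apply_moves:
  deltas:
    - [0,0,0,-0.1,-0.3,0,-1]
    - [0,0,0,-0.2,-0.6,0,-1]
    - [0,0,0,-0.21,-0.9,0,-1]
    - [0,0,0,-0.21,-1,0,-1]
    - [0,0,0,-0.21,-1,0.2,-1]
    - [0,0,0,-0.21,-1,0.5,-1]
    - [0,0,0,-0.21,-1,0.5,-1]
    - [0,0,0,-0.21,-1,0.5,-1]

```text
time: 29.52
ee_pos: [399.4, 181.5, 149.8]
tool_rot: [1.0, -0.001, -0.001, 0.001]
force: [0.7, -0.1, 0.8]
opening: 1.003
grip_force: 0.0
```

Emit:
apply_moves:
  deltas:
    - [0,0,0,0.006,-0.1,0,-1]
    - [0,0,0,0.006,-0.154,0,-1]
    - [0,0,0,0.006,-0.154,0.2,-1]
    - [0,0,0,0.006,-0.154,0.4,-1]
    - [0,0,0,0.006,-0.154,0.6,-1]
    - [0,0,0,0.006,-0.154,0.75,-1]
    - [0,0,0,0.006,-0.154,0.88,-1]
    - [0,0,0,0.006,-0.154,0.93,-1]
    - [0,0,0,0.006,-0.154,0.93,-1]
    - [0,0,0,0.006,-0.154,0.93,1]
    - [0,0,0,0.006,-0.154,0.93,1]
    - [0,0,0,0.006,-0.154,0.93,1]
    - [0,0,0,0.006,-0.154,0.93,1]
    - [0,0,0,0.006,-0.154,0.93,1]
    - [0,0,0,0.006,-0.154,0.93,1]
    - [0,0,0,0.006,-0.154,0.93,1]
    - [0,0,0,0.006,-0.154,0.93,1]
    - [0,0,0,0.006,-0.154,0.93,1]

```text
time: 31.02
ee_pos: [401.0, 201.4, 40.5]
tool_rot: [1.0, -0.0, 0.001, -0.0]
force: [-1.1, -0.0, 7.8]
opening: 0.589
grip_force: 41.3
```

Emit:
apply_moves:
  deltas:
    - [0,0,0,0,0,-0.05,1]
    - [0,0,0,0,0,-0.2,1]
    - [0,0,0,0,0,-0.45,1]
    - [0,0,0,0,0,-0.7,1]
    - [0,0,0,0,0,-0.9,1]
    - [0,0,0,0,0,-1,1]
    - [0,0,0,0,0,-1,1]
    - [0,0,0,0,0,-1,1]

```text
time: 31.68
ee_pos: [400.2, 201.0, 158.6]
tool_rot: [1.0, -0.0, 0.0, -0.0]
force: [-0.3, 0.5, -0.9]
opening: 0.589
grip_force: 41.9
```

```bash
python3 - <<'E'
from m import *
P=robot.sense()['ee_pos'];s=snap('side');print(P,robot.sense()['tool_rot'])
yel=lambda h,a,v:(h>18)&(h<35)&(a>100)
print(blob(s,(150,60,260,150),yel),proj(s,P))
pk=lambda h,a,v:(h>150)&(a>80)
print(blob(s,(170,120,240,170),pk))
E
```

```text
[400.23901903 201.04081586 158.56519823] [ 9.99999770e-01 -1.01904934e-04 -6.17569181e-04  2.60926312e-04]
(array([228.        ,  98.62962963]), array([226,  94,   5,  10,  27])) (np.float64(223.46009918362876), np.float64(107.27394350779551))
(array([194.61487965, 144.94748359]), array([186, 130,  19,  30, 457]))
```

Emit:
apply_moves:
  deltas:
    - [0,0,0,0.05,0.1,0,1]
    - [0,0,0,0.1,0.3,0,1]
    - [0,0,0,0.2,0.6,0,1]
    - [0,0,0,0.26,0.9,0,1]
    - [0,0,0,0.26,1,0,1]
    - [0,0,0,0.26,1,0,1]

```text
time: 32.23
ee_pos: [431.0, 78.6, 156.9]
tool_rot: [1.0, -0.002, -0.001, 0.0]
force: [0.2, 1.1, -1.0]
opening: 0.593
grip_force: 42.0
```

Emit:
apply_moves:
  deltas:
    - [0,0,0,0.1,0.3,0,1]
    - [0,0,0,0.2,0.6,0,1]
    - [0,0,0,0.26,0.9,0,1]
    - [0,0,0,0.26,1,0,1]
    - [0,0,0,0.26,1,0,1]

```text
time: 32.65
ee_pos: [462.3, -40.7, 157.1]
tool_rot: [1.0, -0.001, -0.001, -0.0]
force: [0.2, 0.7, -1.5]
opening: 0.585
grip_force: 42.2
```

Emit:
apply_moves:
  deltas:
    - [0,0,0,0.1,0.3,0,1]
    - [0,0,0,0.2,0.6,0,1]
    - [0,0,0,0.26,0.8,0,1]
    - [0,0,0,0.26,0.85,0,1]
    - [0,0,0,0.26,0.85,0,1]
    - [0,0,0,0.26,0.85,0,1]

```text
time: 33.15
ee_pos: [493.5, -139.8, 157.9]
tool_rot: [1.0, -0.0, -0.001, -0.0]
force: [-1.0, 1.3, -1.3]
opening: 0.588
grip_force: 42.3
```

Emit:
apply_moves:
  deltas:
    - [0,0,-0.015,0,0,0,1]
    - [0,0,-0.03,0,0,0,1]
    - [0,0,-0.05,0,0,0,1]
    - [0,0,-0.07,0,0,0,1]
    - [0,0,-0.09,0,0,0,1]
    - [0,0,-0.11,0,0,0,1]
    - [0,0,-0.13,0,0,0,1]
    - [0,0,-0.15,0,0,0,1]
    - [0,0,-0.17,0,0,0,1]
    - [0,0,-0.19,0,0,0,1]
    - [0,0,-0.21,0,0,0,1]
    - [0,0,-0.23,0,0,0,1]
    - [0,0,-0.245,0,0,0,1]
    - [0,0,-0.25,0,0,0,1]
    - [0,0,-0.25,0,0,0,1]
    - [0,0,-0.25,0,0,0,1]
    - [0,0,-0.25,0,0,0,1]

```text
time: 34.57
ee_pos: [493.7, -140.1, 158.8]
tool_rot: [0.707, 0.707, 0.0, -0.0]
force: [-0.5, 0.3, -1.0]
opening: 0.586
grip_force: 42.3
```

```bash
python3 - <<'E'
from m import *
from scipy.spatial.transform import Rotation as R
q=robot.sense();print(q['ee_pos'],R.from_quat(q['tool_rot']).as_matrix().round(3),q['q'].round(2))
E
```

```text
[ 493.7358423  -140.05351755  158.84379618] [[ 0.001  1.     0.   ]
 [ 1.    -0.001  0.   ]
 [ 0.     0.    -1.   ]] [-0.33 -0.21  1.89  0.    1.45 -0.33]
```

Emit:
apply_moves:
  deltas:
    - [0,0,0,-0.1,0,0,1]
    - [0,0,0,-0.3,0.02,0,1]
    - [0,0,0,-0.5,0.02,0,1]
    - [0,0,0,-0.558,0.022,0,1]
    - [0,0,0,-0.558,0.022,0.1,1]
    - [0,0,0,-0.558,0.022,0.3,1]
    - [0,0,0,-0.558,0.022,0.5,1]
    - [0,0,0,-0.558,0.022,0.7,1]
    - [0,0,0,-0.558,0.022,0.84,1]
    - [0,0,0,-0.558,0.022,0.92,1]
    - [0,0,0,-0.558,0.022,0.95,1]
    - [0,0,0,-0.558,0.022,0.97,1]
    - [0,0,0,-0.558,0.022,0.98,1]
    - [0,0,0,-0.558,0.022,0.98,1]
    - [0,0,0,-0.558,0.022,0.98,1]

```text
time: 35.82
ee_pos: [496.8, -208.1, 42.2]
tool_rot: [0.707, 0.707, 0.0, 0.001]
force: [-0.2, 1.0, -0.8]
opening: 0.586
grip_force: 42.3
```

Emit:
apply_moves:
  deltas:
    - [0,0,0,0,0,0.01,1]
    - [0,0,0,0,0,0.018,1]
    - [0,0,0,0,0,0.018,1]
    - [0,0,0,0,0,0.018,1]

```text
time: 36.15
ee_pos: [496.8, -208.2, 40.5]
tool_rot: [0.707, 0.707, 0.0, 0.001]
force: [-4.2, 1.2, 10.4]
opening: 0.59
grip_force: 43.6
```

Emit:
apply_moves:
  deltas:
    - [0,0,0,0,0,-0.008,-1]
    - [0,0,0,0,0,-0.008,-1]
    - [0,0,0,0,0,-0.008,-1]
    - [0,0,0,0,0,-0.008,-1]
    - [0,0,0,0,0,-0.008,-1]
    - [0,0,0,0,0,-0.1,-1]
    - [0,0,0,0,0,-0.3,-1]
    - [0,0,0,0,0,-0.6,-1]
    - [0,0,0,0,0,-0.9,-1]
    - [0,0,0,0,0,-1,-1]
    - [0,0,0,0,0,-1,-1]

```text
time: 37.07
ee_pos: [497.7, -208.5, 164.0]
tool_rot: [0.707, 0.707, 0.001, 0.003]
force: [0.5, -0.3, -0.2]
opening: 0.998
grip_force: 0.0
```

Emit:
apply_moves:
  deltas:
    - [0,0,0,0.3,0,-0.2,-1]
    - [0,0,0,0.6,0,-0.5,-1]
    - [0,0,0,1,0,-0.5,-1]
    - [0,0,0,1,0,-0.5,-1]
    - [0,0,0,1,0,-0.5,-1]

```text
time: 37.48
ee_pos: [496.4, -85.2, 219.6]
tool_rot: [0.706, 0.708, 0.0, 0.0]
force: [0.8, 0.5, 0.6]
opening: 0.999
grip_force: 0.0
```

Emit:
apply_moves:
  deltas:
    - [0,0,0,0.3,0,0,-1]
    - [0,0,0,0.6,0,0,-1]
    - [0,0,0,1,0,0,-1]
    - [0,0,0,1,0,0,-1]
    - [0,0,0,1,0,0,-1]
    - [0,0,0,1,0,0,-1]

```text
time: 37.98
ee_pos: [496.4, 31.8, 218.5]
tool_rot: [0.707, 0.707, -0.0, -0.0]
force: [-0.8, -0.2, 0.7]
opening: 0.996
grip_force: 0.0
```

```bash
python3 - <<'E'
from m import *
s=snap('side');t=snap('top');print(robot.sense()['force'])
br=lambda h,a,v:(h>12)&(h<30)&(a>90)
yel=lambda h,a,v:(h>18)&(h<35)&(a>100)
red=lambda h,a,v:((h<8)|(h>172))&(a>120)
dark=lambda h,a,v:v<70
print('brass',blob(s,(240,240,300,275),br)[1],'knob',blob(s,(250,205,290,243),dark)[1])
for n,im,b in(('s',s,(240,180,310,250)),('t',t,(290,190,345,250))):
    try:
        k=blob(im,b,yel);print('cap',n,k,onz(im,*k[0],76),proj(im,[496.8,-208,76]))
    except Exception as e:print(n,e)
k=blob(s,(315,225,350,275),red);print('red',k,onz(s,*k[0],71))
k=blob(t,(320,135,350,170),red);print('redtop',k,onz(t,*k[0],76))
k=blob(t,(335,185,370,220),dark);print('knob top',k,onz(t,*k[0],157))
E
```

```text
[ 0.93409072  0.218461   -0.11636944]
brass [251 245  34  18 264] knob [265 231  11  12 103]
cap s (array([258.8487395 , 229.94117647]), array([252, 225,  18,  14, 119])) [ 492.55535808 -206.59170375   76.        ] (np.float64(260.7092372302942), np.float64(230.3167778046022))
cap t (array([318.0964467 , 211.25888325]), array([311, 204,  15,  16, 197])) [ 494.3290506  -210.57151486   76.        ] (np.float64(317.11504131515477), np.float64(210.3028962864742))
red (array([332.15671642, 244.9738806 ]), array([323, 237,  19,  17, 268])) [ 655.50428736 -256.37768698   71.        ]
redtop (array([334.98870056, 150.96045198]), array([328, 144,  15,  15, 177])) [ 653.53284832 -254.01933886   76.        ]
knob top (array([354.4375, 202.3125]), array([352, 199,   7,   8,  32])) [ 512.13318481 -294.5345126   157.        ]
```

```bash
python3 -c "
from cell import robot
print(robot.job_done())"
```

```text
the job is handed in; nothing more can be done
None
```

I built the nest on the shaker seat in the order pan, fine sieve, coarse sieve, cover, and each part stopped within about 0.5 mm of its expected home height. The yellow-capped jar stands about 11 mm from the shaker's side towards the scale, the red jar and beaker were not touched, and the job was handed in at about 38 s; the hand-in returned no verdict.

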